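# Hold a row of spot plates tight in the tray for screwing down

## Task

Nudge the three small porcelain spot plates lying on the yellow plastic tray into one straight row, flat and flush against the tray's fence. Then stand the steel angle bracket on the tray at the open end of the row, foot down and pointing away from the plates, square to the row and centred on its width, and press it so that the plates close up without gaps against the sprung stop and the stop is pushed in about half way (roughly 10 N), never ramming the stop to its end. Finish while still holding the bracket there with that steady push, so that a colleague can screw it down, and leave everything else on the desk where it is.

Things in the scene. Friction and masses are not known exactly. Their poses are not given: they have to be found in the camera images.
- tray: fixed yellow plastic tray, base 200 (x) x 360 (y) x 8 mm; origin: centre of its underside; top at z = 8 mm. Row runs along its y. Steel fence along the far (+x) side: inner face at x = +88 mm, top at z = 26 mm; a flush plate has its centre at x = +58. Sprung stop at the left (+y) end, its fixed housing at y = 149 to 175, x = 25 to 85, up to z = 30; right end and near side open
- buffer_face (a point): lower middle of the sprung stop's rubber face, at tray-top height, axes as the tray's; moves with the stop. Block 50 (x) x 12 (y) x 17 mm high, face looking along the tray's -y; at rest at x = +58, y = +115 mm of the tray. With the row closed up, plate centres are 30, 90 and 150 mm from it along -y and the bracket's origin 186 mm
- buffer (a joint): travel of the sprung stop (m): 0 at rest, grows as it is pushed along the tray's +y, end at 0.020; spring 1 N per mm, so 0.010 is half way and 10 N (sliding friction of plates and bracket can add some 3 N at the hand)
- plate1: porcelain spot plate, square, 60 x 60 x 14 mm, about 110 g, four round wells on top (rims 1 mm proud), lying loose and a little askew on the tray; origin at the centre of its underside. The three plates are alike and any order in the row will do
- plate2: porcelain spot plate, square, 60 x 60 x 14 mm, about 110 g, four round wells on top (rims 1 mm proud), lying loose and a little askew on the tray; origin at the centre of its underside. The three plates are alike and any order in the row will do
- plate3: porcelain spot plate, square, 60 x 60 x 14 mm, about 110 g, four round wells on top (rims 1 mm proud), lying loose and a little askew on the tray; origin at the centre of its underside. The three plates are alike and any order in the row will do
- bracket: loose steel angle bracket, 180 g: upright web 50 (x) x 12 (y) x 50 mm high; at its bottom a foot 50 x 40 x 6 mm with two dark screw holes, towards its -y. Origin: centre of the web's underside; the face at y = +6 mm goes against the last plate, axes parallel to the tray's. Starts upright on the desk right of the tray; pinch it from above across the 12 mm web
- bottle1: small amber glass bottle with white cap, 42 mm across, 85 mm tall, standing on the desk to the right of the tray; origin under its centre. Leave alone
- bottle2: second such amber bottle, beyond the tray on the right. Leave alone
- bottle3: third such amber bottle, left of the tray. Leave alone
- jar: white plastic jar, 70 mm across, 80 mm tall, beyond the tray. Leave alone
- scale: small grey pocket scale, 130 x 80 x 21 mm, lying on the desk on the far right. Leave alone
- marker: black marker pen, 120 mm long, 13 mm thick, lying on the desk beyond the tray on the left. Leave alone
- big_tile: large loose glazed tile, 150 x 150 x 7 mm, on the desk left of the tray; not one of the three plates. Leave alone
Not all that is in view belongs to the job. What is shaped like the plate3 but pink is not meant.

How it is judged:
At the end, for the whole second after the job is handed in: Plates flat, within 3.5 mm of flush with the fence and 0.05 rad of square; bracket foot down on the tray, square (0.07 rad), centred (15 mm), 180 to 191 mm from the stop face (no gaps); stop pushed in 5 to 15 mm, steady, fingers bearing on the bracket, through the last second (x of plate1 in the frame of tray between 0.0545 and 0.0615 m and z of each of plate1, plate2, plate3 in the frame of tray below 0.0115 m and angle between each of plate1, plate2, plate3's own z axis and vertical below 0.06 rad and y of plate1 in the frame of buffer_face between -0.156 and -0.024 m and (angle between the x axis of plate1 and the x axis of tray, either way round below 0.05 rad or angle between the x axis of plate1 and the y axis of tray, either way round below 0.05 rad) and x of plate2 in the frame of tray between 0.0545 and 0.0615 m and y of plate2 in the frame of buffer_face between -0.156 and -0.024 m and (angle between the x axis of plate2 and the x axis of tray, either way round below 0.05 rad or angle between the x axis of plate2 and the y axis of tray, either way round below 0.05 rad) and x of plate3 in the frame of tray between 0.0545 and 0.0615 m and y of plate3 in the frame of buffer_face between -0.156 and -0.024 m and (angle between the x axis of plate3 and the x axis of tray, either way round below 0.05 rad or angle between the x axis of plate3 and the y axis of tray, either way round below 0.05 rad) and y of bracket in the frame of buffer_face between -0.191 and -0.18 m and x of bracket in the frame of tray between 0.043 and 0.073 m and z of bracket in the frame of tray below 0.012 m and angle between bracket's own z axis and vertical below 0.07 rad and angle between the y axis of bracket and the y axis of tray, either way round below 0.07 rad and value of joint buffer between 0.005 and 0.015 m and velocity of joint buffer between -0.004 and 0.004 m/s and linear speed of bracket below 0.01 m/s and contact force between the fingers and bracket above 3 N); the arm keeps its last pose, push and grip.
It fails at once if the sprung stop is rammed to the end of its travel (value of joint buffer above 0.0192 m).
It fails at once if something else on the desk is shifted by more than 20 mm or tipped over (distance of any of bottle1, bottle2, bottle3, jar, scale, marker, big_tile from where it was at the start of the episode above 0.02 m or angle between any of bottle1, bottle2, bottle3, jar, scale, marker, big_tile's own z axis and vertical above 0.5 rad).
It also fails if it takes over 69 s, if anything falls off the work surface, if the arm or the gripper's body presses on something with over 40 N, if the wrist force passes 120 N, or if a joint passes its speed limit or range.

## Robot

A 7-joint arm with a two-finger parallel gripper is mounted at the origin on the work surface. World frame = base frame: x ahead of the robot, y to its left, z up, the work surface at z = 0. Lengths are in m, angles in rad, forces in N, time in s.
With the tool pointing down it reaches from about 0.425 to 0.925 m from the base axis. Payload 6.8 kg.
Tool frame: the origin (TCP) lies on the centre line of the jaws, within the pads' length; the fingertips stand 19 mm ahead of it and the grasp point (between the pads) is the TCP; z points along the fingers, y is the line along which they close (so a half turn about z gives the same grasp; the last joint's range is limited). The gripper opens to 88 mm and grips with 3 to 60 N. Pads are 20 mm wide; open, the fingers measure 115 mm over their backs; the gripper's body (75 mm by 178 mm) begins 61 mm behind the grasp point.
Start: joints at [1.074, 0.477, 0.022, 1.555, -0.011, 1.109, -0.083], TCP at [0.256, -0.625, 0.209] pointing down, gripper open.
Joint ranges: [-2.96, 2.96], [-0.34, 2.1], [-1.41, 1.46], [0.24, 2.44], [-1.37, 4.51], [0.17, 1.92], [-2.96, 2.96]. Speed limits (rad/s): [2.39, 2.39, 3.14, 3.14, 3.14, 3.14, 3.14].

## Interface

Orientations are given as a unit quaternion [x, y, z, w].
In Python, from rig import sensors, viewer, close_job gives the robot as it stands.
- The arm moves only by the tool servo_tool, never from a script. Its argument "rows" is a list that holds one entry, the list of rows, each a list of 4 numbers: the shift along the world's x, y, z normalised to -1 to 1, where 1 is 2.5 cm, then the turn about the world's z normalised to -1 to 1, where 1 is 360 degrees. A call has 1 to 10 rows; each row shifts and turns the commanded pose from where the row before left it; what a row does not reach is not made up. A row lasts 1/12 s, in which the tool goes at most 41.7 mm and 7.16 degrees, less where a joint would pass 70% of its speed; a pose out of reach is approached as far as the arm can. A call with a number of a shift or a turn outside -1 to 1 is refused whole. A call with a gripper value outside its range is refused whole. "claw" is the finger opening in mm, from 0 to 87.8, set as the call begins (left out, the last holds). The fingers move at their own pace and stop on an object; "force" is the grip in N (left out, the last holds). Time passes only in rows, so rows that do not move let the fingers close. It gives the time, the measured TCP pose, the force, the opening and the grip force at its end, in the units of the state.
- sensors.get_obs(): the state, without advancing time (a new reading comes with each control period).
- viewer.get_image(name): name is "scene" or "side" or "wrist"; returns a dict with "image" (480x640x3 uint8, red, green, blue), "fov_y" (degrees; the focal length in pixels is half the picture's height over the tangent of half this angle, whatever the lens; pixels are square), "cx", "cy" (the principal point, pixels), "extrinsics" (4x4, takes a point from world to camera coordinates); the wrist camera has in their place "tool_from_camera" (4x4, takes a point from camera to tool coordinates, whose origin is the TCP and whose axes are the flange's). Camera axes: x right, y up, looking along -z (the intrinsics and any distortion apply to the point x, -y, -z); pixel columns grow to the right and rows downward; lengths in m; the calibration is good to about 2 mm. The wrist camera is an equidistant fisheye: a pixel r from the principal point sees the ray r / f radians off the axis. A picture is of the moment at which its call begins: read the wrist's pose just before it. There is no depth.
- close_job(): hands the job in; it is judged then, once.
The state is a dict: "t": time; "joints": joint angles; "joint_vel": joint speeds; "joint_torque": joint torques, N m; "tool_pos": TCP position; "tool_rot": TCP orientation; "ft_force": force on the tool from outside, world axes, zero at the start; "moment": the same for the moment, N m; "grip_width": finger opening in m; "grip_force": force on a finger pad.
Only numpy, scipy, OpenCV 4.12 (cv2) and the standard library are available. Lean on these libraries where they do the work, as an engineer would, in place of code of your own. Each camera call takes 0.05 s, during which the arm holds its last target. There are 200 camera calls.

## Working session

There is one attempt and no reset: what is moved stays moved. The work goes in short steps, Python scripts to look and compute and a tool call to move; the robot and the scene stay as the last step left them, time stands still between calls to the robot, and variables do not carry over. Pictures are saved under pics/ and viewed, at most 10 in all, crops included, and the job is handed in when it is done.

Besides the shell and the picture viewer there is one more tool, called as name([rows], argument=value, ...), one row to a line, values as JSON. servo_tool: Moves the arm, as the interface text tells. Scaled input: -1 to 1 covers 2.5 cm each way for a shift and 360 degrees each way for a turn. Its arguments: {"type":"object","properties":{"rows":{"type":"array"},"claw":{"type":"number"},"force":{"type":"number"}},"required":["rows"]}

```bash
mkdir -p pics
cat > h.py <<'E'
import numpy as np, cv2
from rig import sensors, viewer
def ray(im,u,v):
    H=im["image"].shape[0]; f=H/2/np.tan(np.radians(im["fov_y"])/2)
    d=np.array([(u-im["cx"])/f,-(v-im["cy"])/f,-1.])
    E=np.array(im["extrinsics"]); R=E[:3,:3]; c=-R.T@E[:3,3]
    return c,R.T@d
def at(im,u,v,z):
    c,d=ray(im,u,v); return c+d*(z-c[2])/d[2]
def proj(im,p):
    H=im["image"].shape[0]; f=H/2/np.tan(np.radians(im["fov_y"])/2)
    E=np.array(im["extrinsics"]); q=E[:3,:3]@np.array(p)+E[:3,3]
    return im["cx"]+f*q[0]/-q[2], im["cy"]-f*q[1]/-q[2]
E
python3 - <<'E'
from h import *
import pickle
o=sensors.get_obs(); print(o)
for n in("scene","side"):
    i=viewer.get_image(n); cv2.imwrite(f"pics/{n}0.png",i["image"][:,:,::-1]); pickle.dump(i,open(n+"0.pkl","wb")); print({k:v for k,v in i.items() if k!="image"})
E
```

```text
{'t': 0.0, 'joints': array([ 1.07389066,  0.47778877,  0.02233822,  1.55640901, -0.01147399,
        1.109299  , -0.0831197 ]), 'joint_vel': array([-1.58305651e-03, -1.70867781e-04,  1.60748241e-04, -2.26931258e-03,
       -7.38717372e-04, -8.48470495e-04, -5.76313321e-05]), 'joint_torque': array([-6.20293140e-04, -5.82858109e+01,  1.53403245e+00, -2.72611284e+01,
       -5.44219895e-02,  1.69335172e-02,  1.67341341e-04]), 'tool_pos': array([ 0.25562937, -0.62406489,  0.20760724]), 'tool_rot': array([ 9.81161343e-01,  1.93188071e-01, -2.46308893e-04, -8.53117137e-04]), 'ft_force': array([ 0.14932733, -0.1681484 ,  0.50175088]), 'moment': array([ 0.00155432, -0.04609527,  0.01029439]), 'grip_force': 0.0, 'grip_width': 0.0874888990309719}
{'fov_y': 55.155817159379716, 'cx': 328.06073240892886, 'cy': 232.40435279878494, 'extrinsics': array([[-0.87105172,  0.49090073, -0.01689318,  0.53963487],
       [-0.35331384, -0.60228443,  0.71583713,  0.18730713],
       [ 0.34123047,  0.62949976,  0.69806291, -1.2815852 ],
       [ 0.        ,  0.        ,  0.        ,  1.        ]])}
{'fov_y': 50.816136271099104, 'cx': 322.93899242490085, 'cy': 238.58423901192643, 'extrinsics': array([[-0.86666877, -0.49840958,  0.0217517 ,  0.49760082],
       [ 0.34081912, -0.55967294,  0.75538634, -0.24628888],
       [-0.36431795,  0.66208314,  0.65491858, -1.03811767],
       [ 0.        ,  0.        ,  0.        ,  1.        ]])}
```

View pics/scene0.png

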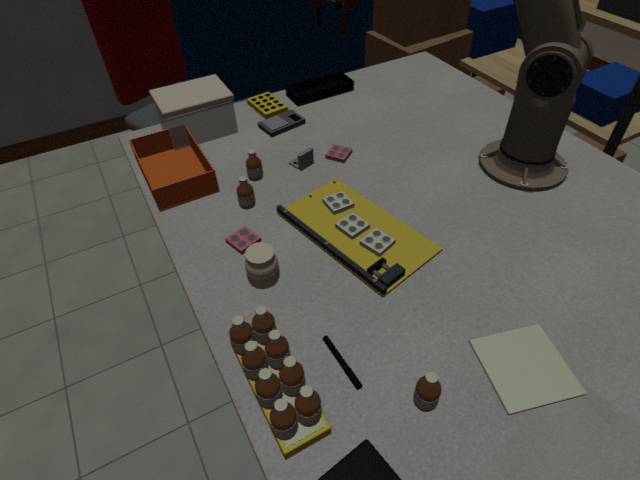

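View pics/side0.png

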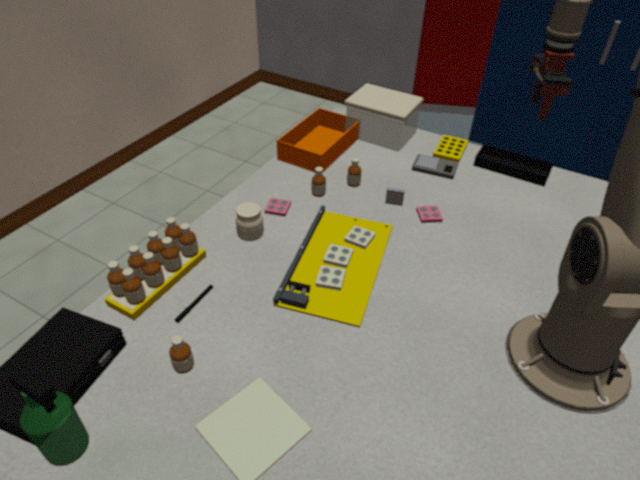

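Both pictures show the yellow tray. The three white plates are at scene (338,202), (352,225) and (377,241), and at side (360,237), (338,255) and (331,277). The pink decoys are at scene (339,153) and (243,239), and the large tile is at (525,367). The bracket is the grey L at scene (303,158) / side (395,197). What could be mistaken for it is the scale at scene (282,122) or the stop housing at scene (385,270). I'll check the choice in an enlarged crop.

Run:
```python
from h import *
a=cv2.imread("pics/scene0.png")[140:300,270:450]; b=cv2.imread("pics/side0.png")[170:330,265:445]
a=cv2.resize(a,None,fx=4.4,fy=3.75,interpolation=cv2.INTER_CUBIC); 
cv2.imwrite("pics/c1.png",cv2.convertScaleAbs(cv2.resize(cv2.imread("pics/scene0.png")[140:290,270:450],None,fx=4,fy=4,interpolation=cv2.INTER_CUBIC),alpha=1.4))
cv2.imwrite("pics/c2.png",cv2.resize(cv2.imread("pics/side0.png")[180:330,260:440],None,fx=4,fy=4,interpolation=cv2.INTER_CUBIC))
```

```text
(no output)
```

View pics/c1.png

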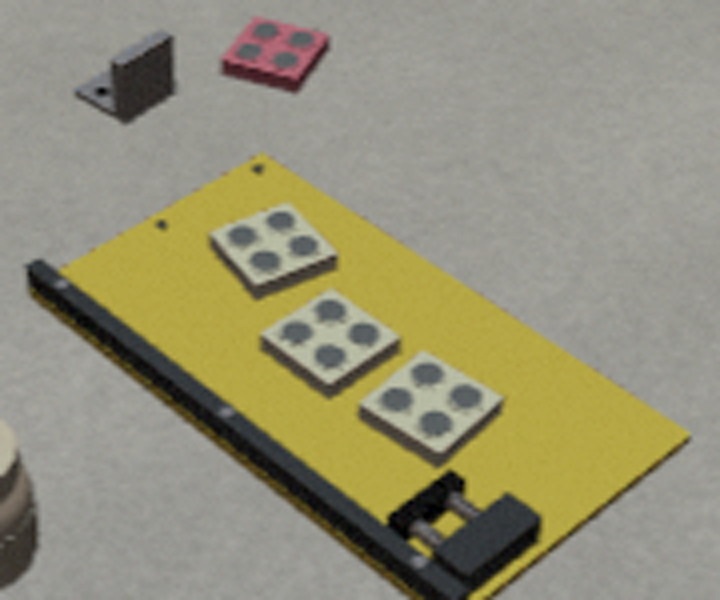

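View pics/c2.png

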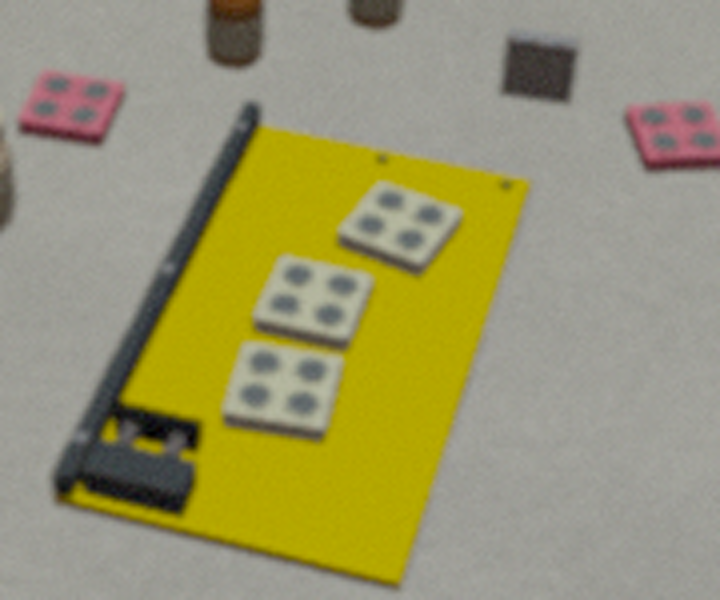

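The crops confirm the choice: the plates are the three white ones. The bracket is the grey L with its foot towards upper left in the scene crop, and its web face bottom edge runs (125,122) to (174,93). Now I'll fit the poses to corners from both cameras.

```bash
cat > fit.py <<'E'
from h import *
import pickle
from scipy.optimize import least_squares
S=pickle.load(open("scene0.pkl","rb")); D=pickle.load(open("side0.pkl","rb"))
def c1(u,v): return S,270+u/4,140+v/4
def c2(u,v): return D,260+u/4,180+v/4
def place(q,m): c,s=np.cos(q[2]),np.sin(q[2]); return [q[0]+c*m[0]-s*m[1],q[1]+s*m[0]+c*m[1],m[2]]
def fit(obs,q0):
    f=lambda q:np.concatenate([np.array(proj(o[0],place(q,m)))-o[1:] for m,o in obs])
    r=least_squares(f,q0,loss="soft_l1"); return r.x,np.abs(r.fun).reshape(-1,2).round(1).tolist()
E
python3 - <<'E'
from fit import *
t=[((-.1,-.18,.008),c1(263,153)),((-.1,.18,.008),c1(690,437)),((-.1,-.18,.008),c2(530,182)),((-.1,.18,.008),c2(401,583)),((.088,-.18,.008),c2(258,126)),((.088,-.18,.008),c1(64,270))]
T,e=fit(t,[.65,-.2,0]); print("tray",T.round(4),e)
sq=[(-.03,-.03,.0225),(.03,-.03,.0225),(.03,.03,.0225),(-.03,.03,.0225)]
P={"A":([(289,206),(210,240),(258,287),(336,257)],[(462,210),(385,182),(340,232),(421,262)]),
"B":([(333,290),(262,342),(331,385),(400,341)],[(372,270),(285,255),(254,325),(348,338)]),
"C":([(425,353),(360,408),(438,455),(502,402)],[(342,354),(245,342),(224,417),(325,430)])}
inv=lambda p:np.array([[np.cos(T[2]),np.sin(T[2])],[-np.sin(T[2]),np.cos(T[2])]])@(p[:2]-T[:2])
for k,(a,b) in P.items():
    q,e=fit([(m,c1(*o)) for m,o in zip(sq,a)]+[(m,c2(*o)) for m,o in zip(sq,b)],[.65,-.2,0])
    print(k,q.round(4),"tray",inv(q).round(4),round(q[2]-T[2],3),e)
br=[((-.025,.006,0),c1(174,93)),((.025,.006,0),c1(125,122)),((-.025,.006,.05),c1(172,38)),((.025,.006,.05),c1(118,66)),((.025,-.046,.006),c1(77,90)),
((-.025,.006,0),c2(570,101)),((.025,.006,0),c2(503,95)),((-.025,.006,.05),c2(577,46)),((.025,.006,.05),c2(508,40))]
q,e=fit(br,[.6,-.5,0]); print("br",q.round(4),e,inv(q))
for n,u,v in(("bottle1?",247,205),("bottle2?",255,178),("jar",262,278)): print(n,at(S,u,v,0))
E
```

```text
tray [ 0.5361 -0.0063  0.2209] [[0.9, 0.2], [1.5, 0.7], [0.2, 0.7], [0.6, 0.1], [0.5, 0.8], [4.4, 2.0]]
A [ 0.5283 -0.105   0.0106] tray [-0.0292 -0.0945] -0.21 [[0.8, 1.4], [0.2, 2.1], [0.4, 0.3], [1.6, 1.1], [0.5, 0.3], [2.2, 0.9], [1.6, 0.5], [0.4, 0.1]]
B [ 0.5416 -0.0147  0.2418] tray [ 0.0035 -0.0093] 0.021 [[0.1, 0.8], [0.1, 2.1], [0.9, 0.1], [1.4, 1.5], [0.4, 0.7], [2.1, 0.4], [1.0, 2.1], [0.3, 0.2]]
C [0.5204 0.061  0.3237] tray [-0.0005  0.0692] 0.103 [[0.2, 1.1], [0.3, 1.2], [1.8, 0.3], [1.8, 1.5], [0.5, 0.3], [1.2, 0.6], [1.2, 1.5], [0.6, 0.6]]
br [ 0.5185 -0.3033  0.3203] [[0.6, 0.2], [0.5, 0.5], [0.4, 1.3], [1.2, 0.4], [0.7, 0.4], [0.3, 0.4], [1.3, 0.6], [0.2, 0.4], [0.7, 1.4]] [-0.08220542 -0.28593778]
bottle1? [ 0.72739803 -0.23253341  0.        ]
bottle2? [ 0.66527963 -0.32705243  0.        ]
jar [0.79188997 0.01184861 0.        ]
```

servo_tool([
  [[0.49,1,0.08,-0.0014],[0.49,1,0.08,-0.0014],[0.49,1,0.08,-0.0014],[0.49,1,0.08,-0.0014],[0.49,1,0.08,-0.0014],[0.49,1,0.08,-0.0014],[0.49,1,0.08,-0.0014],[0.49,1,0.08,-0.0014],[0.49,1,0.08,-0.0014],[0.49,1,0.08,-0.0014]],
], claw=30)

```text
t: 0.93
tool_pos: [0.3785, -0.3732, 0.2284]
tool_rot: [0.989, 0.15, -0.0, -0.0]
ft_force: [0.1, 0.3, -0.9]
grip_width: 0.0304
grip_force: 0.0
```

servo_tool([
  [[0.49,1,0.08,-0.0014],[0.49,1,0.08,-0.0014],[0.49,1,0.08,-0.0014],[0.49,1,0.08,-0.0014],[0.49,1,0.08,-0.0014],[0.49,1,0.08,-0.0014],[0.49,1,0.08,-0.0014],[0.49,1,0.08,-0.0014],[0,0,0,0],[0,0,0,0]],
])

```text
t: 1.77
tool_pos: [0.4768, -0.173, 0.2444]
tool_rot: [0.993, 0.117, -0.0, -0.0]
ft_force: [0.1, -0.8, 0.2]
grip_width: 0.0304
grip_force: 0.0
```

```bash
cat >> h.py <<'E'
from scipy.spatial.transform import Rotation as Ro
def grab(name):
    import pickle
    o=sensors.get_obs(); w=viewer.get_image("wrist"); w["p"]=o["tool_pos"]; w["R"]=Ro.from_quat(o["tool_rot"]).as_matrix()
    pickle.dump(w,open(name+".pkl","wb")); cv2.imwrite(f"pics/{name}.png",w["image"][:,:,::-1]); return w
def wproj(w,P):
    M=np.array(w["tool_from_camera"]); q=M[:3,:3].T@(w["R"].T@(np.array(P)-w["p"])-M[:3,3])
    f=240/np.tan(np.radians(w["fov_y"])/2); d=np.array([q[0],-q[1],-q[2]]); r=np.hypot(d[0],d[1]); th=np.arctan2(r,d[2])
    return w["cx"]+f*th*d[0]/r, w["cy"]+f*th*d[1]/r
def wat(w,u,v,z):
    M=np.array(w["tool_from_camera"]); f=240/np.tan(np.radians(w["fov_y"])/2)
    x,y=u-w["cx"],v-w["cy"]; r=np.hypot(x,y); th=r/f; d=np.array([np.sin(th)*x/r,-np.sin(th)*y/r,-np.cos(th)])
    c=w["p"]+w["R"]@M[:3,3]; d=w["R"]@M[:3,:3]@d; return c+d*(z-c[2])/d[2]
E
python3 - <<'E'
from h import *
w=grab("w1"); print({k:v for k,v in w.items() if k!="image"})
E
```

```text
{'fov_y': 65.70646984690485, 'cx': 325.2284131288669, 'cy': 235.45581539795984, 'tool_from_camera': array([[ 5.87566804e-04,  9.70551493e-01,  2.40893035e-01,
         6.54879852e-02],
       [ 9.99999798e-01, -6.29146939e-04,  9.56973107e-05,
        -3.47445390e-04],
       [ 2.44436283e-04,  2.40892930e-01, -9.70551666e-01,
        -1.76505172e-01],
       [ 0.00000000e+00,  0.00000000e+00,  0.00000000e+00,
         1.00000000e+00]]), 'p': array([ 0.47682118, -0.17303904,  0.24440064]), 'R': array([[ 9.72715249e-01,  2.32002116e-01, -2.50939432e-04],
       [ 2.32002190e-01, -9.72715212e-01,  3.17719690e-04],
       [-1.70380962e-04, -3.67269285e-04, -9.99999918e-01]])}
```

View pics/w1.png

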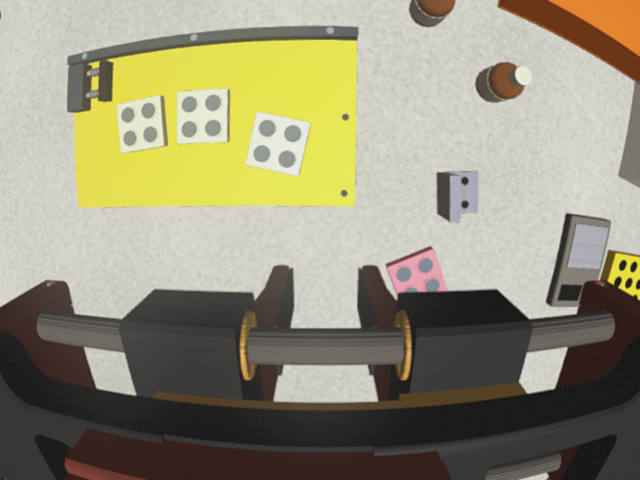

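The wrist view shows the plates at (141,125), (203,116) and (278,143), the stop at the left (105,80), and the bracket at (458,195) with its foot towards -y and screw holes at (465,181) and (464,204).

```bash
cat > wfit.py <<'E'
from h import *
import pickle
from fit import place
from scipy.optimize import least_squares
def fw(w,obs,q0):
    f=lambda q:np.concatenate([np.array(wproj(w,place(q,m)))-o for m,o in obs])
    r=least_squares(f,q0); return r.x,np.round(r.fun,1).tolist()
def totray(T,p): return np.array([[np.cos(T[2]),np.sin(T[2])],[-np.sin(T[2]),np.cos(T[2])]])@(p[:2]-T[:2])
sq=[(-.03,-.03,.022),(.03,-.03,.022),(.03,.03,.022),(-.03,.03,.022)]
E
python3 - <<'E'
from wfit import *
w=pickle.load(open("w1.pkl","rb"))
T,e=fw(w,[((-.1,-.18,.008),(354.5,207)),((-.1,.18,.008),(79,207)),((.088,-.18,.008),(357,41)),((.1,-.18,.026),(358,27))],[.536,-.006,.22]); print("tray",T.round(4),e)
for k,c in {"A":[(299,175),(311,122),(259,112),(247,165)],"B":[(229,142),(228,90),(178,91),(178,143)],"C":[(166,148),(160,96),(118,104),(124,153)]}.items():
    q,e=fw(w,[(m,o) for m,o in zip(sq,c)],[.53,0,.2]); print(k,q.round(4),totray(T,q).round(4),round(q[2]-T[2],3),e)
i=w["image"][150:230,420:500,::-1]; cv2.imwrite("pics/b1.png",cv2.resize(i,(560,560),interpolation=cv2.INTER_CUBIC))
E
```

```text
tray [ 0.5388 -0.0078  0.2217] [-0.2, -0.3, -0.8, 0.5, 0.1, 0.3, 0.5, -0.4]
A [ 0.5311 -0.1084  0.0131] [-0.0296 -0.0965] -0.209 [1.0, 1.3, 1.1, -0.2, -1.5, -1.1, -0.7, 0.0]
B [ 0.5439 -0.018   0.2096] [ 0.0027 -0.0111] -0.012 [-0.9, 0.5, 1.1, -1.8, 0.2, 0.4, -0.4, 1.0]
C [0.5221 0.0566 0.3059] [-0.0021  0.0665] 0.084 [-0.1, -1.1, 1.9, -0.7, -0.0, 0.7, -1.9, 1.2]
```

View pics/b1.png

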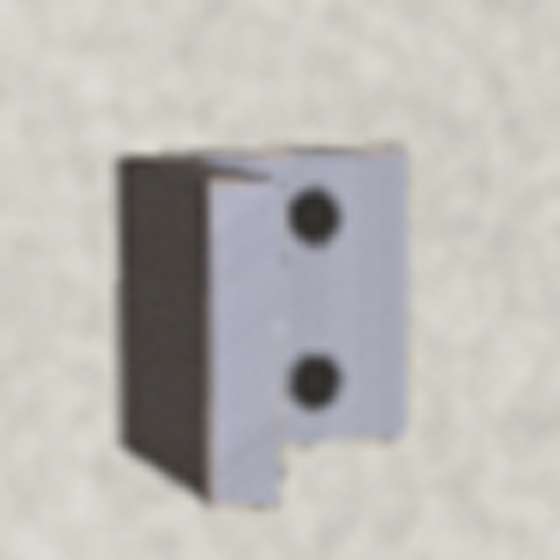

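Run:
```python
from wfit import *
w=pickle.load(open("w1.pkl","rb"))
g=lambda u,v:(420+u/7,150+v/7)
ob=[((.025,.006,0),g(120,160)),((-.025,.006,0),g(120,445)),((-.025,.006,.05),g(212,505)),((.025,.006,.05),g(210,178)),((-.025,-.006,.05),g(278,505))]
q,e=fw(w,ob,[.52,-.3,.3]); print("br",q.round(4),e)
print("foot tip pred",[np.round((np.array(wproj(w,place(q,(x,-.046,.006))))-(420,150))*7) for x in(.025,-.025)])
T=[.5388,-.0078,.2217]
pts=[("C0",-.058,.0665),("C1",.019,.0665),("B0",-.055,-.0111),("B1",.019,-.0111),("A0",-.085,-.0965),("A1",.019,-.0965)]
p=w["p"][:2]
for n,x,y in pts:
    t=np.array(place(T,(x,y,0))[:2]); print(n,t.round(4),"delta/25mm",((t-p)/.025).round(2)); p=t
```

```text
br [ 0.5209 -0.3028  0.287 ] [-0.5, -1.0, -0.5, 0.3, -0.3, 0.5, 0.4, 0.1, 0.7, 0.0]
foot tip pred [array([414., 152.]), array([409., 442.])]
C0 [0.4676 0.0443] delta/25mm [-0.37  8.69]
C1 [0.5427 0.0613] delta/25mm [3.   0.68]
B0 [ 0.4876 -0.0307] delta/25mm [-2.21 -3.68]
B1 [ 0.5598 -0.0145] delta/25mm [2.89 0.65]
A0 [ 0.4771 -0.1206] delta/25mm [-3.31 -4.25]
A1 [ 0.5786 -0.0978] delta/25mm [4.06 0.91]
```

servo_tool([
  [[-0.04,0.97,-0.4,-0.0003],[-0.04,0.97,-0.4,-0.0003],[-0.04,0.97,-0.4,-0.0003],[-0.04,0.97,-0.4,-0.0003],[-0.04,0.97,-0.4,-0.0003],[-0.04,0.97,-0.4,-0.0003],[-0.04,0.97,-0.4,-0.0001],[-0.04,0.97,-0.4,0],[-0.05,0.93,-0.4,0],[0,0,-0.9,0]],
])

```text
t: 2.65
tool_pos: [0.4685, 0.0461, 0.1333]
tool_rot: [0.994, 0.111, 0.002, -0.001]
ft_force: [1.4, -0.3, 1.0]
grip_width: 0.03
grip_force: 0.0
```

servo_tool([
  [[0,0,-0.9,0],[0,0,-0.9,0],[0,0,-0.9,0],[0,0,-0.7,0],[0,0,-0.4,0],[0,0,0,0]],
])

```text
t: 3.15
tool_pos: [0.4656, 0.0411, 0.0352]
tool_rot: [0.994, 0.108, -0.002, 0.0]
ft_force: [0.3, -1.0, 0.6]
grip_width: 0.0301
grip_force: 0.0
```

servo_tool([
  [[0,0,-0.16,0],[0.33,0.09,0,0],[0.33,0.09,0,0],[0.33,0.09,0,0],[0.33,0.09,0,0],[0.33,0.09,0,0],[0.33,0.09,0,0],[0.33,0.09,0,0],[0.25,0.06,0,0],[0.2,0.04,0,0]],
])

```text
t: 3.98
tool_pos: [0.537, 0.0612, 0.033]
tool_rot: [0.994, 0.109, 0.0, -0.0]
ft_force: [1.3, 0.8, 0.5]
grip_width: 0.0298
grip_force: 0.0
```

servo_tool([
  [[0.13,0.03,0,0],[0.08,0.02,0,0],[0,0,0,0]],
])

```text
t: 4.23
tool_pos: [0.5416, 0.0622, 0.033]
tool_rot: [0.994, 0.109, -0.0, -0.0]
ft_force: [0.6, -0.7, 0.2]
grip_width: 0.0303
grip_force: 0.0
```

servo_tool([
  [[0.1,0.022,0,0],[0.1,0.022,0,0],[0,0,0,0]],
])

```text
t: 4.48
tool_pos: [0.5468, 0.0633, 0.0331]
tool_rot: [0.994, 0.109, 0.0, -0.0]
ft_force: [0.4, 0.2, 0.3]
grip_width: 0.03
grip_force: 0.0
```

servo_tool([
  [[0.08,0.018,0,0],[0,0,0,0]],
])

```text
t: 4.65
tool_pos: [0.5487, 0.0637, 0.0331]
tool_rot: [0.994, 0.109, 0.0, -0.0]
ft_force: [1.0, -0.6, -0.4]
grip_width: 0.0297
grip_force: 0.0
```

servo_tool([
  [[0.08,0.018,0,0],[0.08,0.018,0,0],[0,0,0,0]],
])

```text
t: 4.9
tool_pos: [0.5529, 0.0647, 0.0332]
tool_rot: [0.994, 0.109, 0.0, -0.0]
ft_force: [0.9, 0.3, 0.1]
grip_width: 0.0304
grip_force: 0.0
```

Run:
```python
from h import *
w=grab("w2"); cv2.imwrite("pics/w2c.png",cv2.resize(w["image"][60:360,120:520,::-1],(800,600)))
```

```text
(no output)
```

View pics/w2c.png

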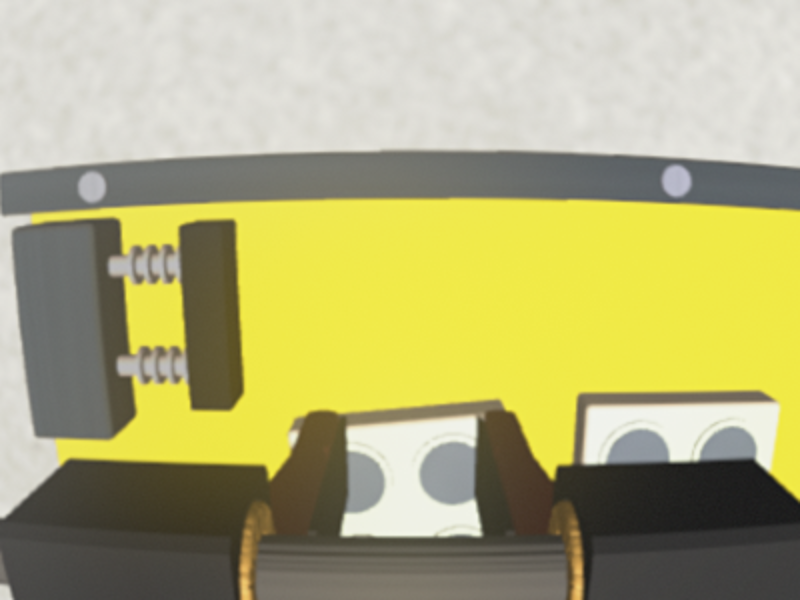

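The crop shows the fingers over the left plate (tips near (325,415) and (495,415)). Its far edge runs (345,425) to (500,405), and it's still askew and away from the fence. I'll check whether the plate has moved and how high the tips are.

Run:
```python
from wfit import *
w=pickle.load(open("w2.pkl","rb")); T=[.5388,-.0078,.2217]
print(w["p"], totray(T,w["p"]))
g=lambda u,v:(120+u/2,60+v/2)
for n,z,u,v in(("Cfar-right top",.022,503,413),("Cfar-left top",.022,295,432),("Bfar-left",.022,585,405),("Bfar-right",.022,778,403),("fence base",.008,400,197),("stop top face",.025,235,222),("stopbot",.008,242,395)):
    print(n,totray(T,wat(w,*g(u,v),z)).round(4))
for t in([.01,.015,.019],[.01,-.015,.019],[.01,.028,.019],[-.01,.015,.019],[0,.015,0]):
    print(t,np.round((np.array(wproj(w,w["p"]+w["R"]@np.array(t)))-(120,60))*2))
```

```text
[0.55292158 0.06469626 0.03317171] [0.02971703 0.06761675]
Cfar-right top [0.0314 0.0432]
Cfar-left top [0.0261 0.0992]
Bfar-left [0.0334 0.0208]
Bfar-right [ 0.0328 -0.0385]
fence base [0.0879 0.0706]
stop top face [0.083  0.1121]
stopbot [0.0321 0.1167]
[0.01, 0.015, 0.019] [467. 376.]
[0.01, -0.015, 0.019] [357. 376.]
[0.01, 0.028, 0.019] [514. 376.]
[-0.01, 0.015, 0.019] [465. 444.]
[0, 0.015, 0] [471. 434.]
```

The plate hasn't moved, so the tips passed above it and stand higher than assumed. I'll back off and feel for the tray surface.

servo_tool([
  [[-0.68,-0.155,0,0],[-0.68,-0.155,0,0],[-0.68,-0.155,0,0],[-0.68,-0.155,0,0],[-0.68,-0.155,0,0],[0,0,-0.2,0],[0,0,-0.15,0],[0,0,0,0]],
])

```text
t: 5.62
tool_pos: [0.4681, 0.0454, 0.0238]
tool_rot: [0.994, 0.109, 0.0, -0.0]
ft_force: [0.4, -0.2, 0.9]
grip_width: 0.03
grip_force: 0.0
```

servo_tool([
  [[0,0,-0.1,0],[0,0,-0.1,0],[0,0,0,0]],
])

```text
t: 5.87
tool_pos: [0.4678, 0.0454, 0.0188]
tool_rot: [0.994, 0.109, -0.0, -0.0]
ft_force: [0.3, 0.7, -0.9]
grip_width: 0.0297
grip_force: 0.0
```

servo_tool([
  [[0,0,-0.1,0],[0,0,-0.1,0],[0,0,0,0]],
])

```text
t: 6.12
tool_pos: [0.4672, 0.0452, 0.0139]
tool_rot: [0.994, 0.109, -0.0, 0.0]
ft_force: [0.2, 0.2, 0.5]
grip_width: 0.0303
grip_force: 0.0
```

servo_tool([
  [[0,0,-0.1,0],[0,0,-0.08,0],[0,0,0,0]],
])

```text
t: 6.37
tool_pos: [0.4671, 0.0451, 0.0094]
tool_rot: [0.994, 0.109, -0.0, 0.0]
ft_force: [-0.2, 0.3, 0.9]
grip_width: 0.0299
grip_force: 0.0
```

Run:
```python
from h import *
import pickle
print(sensors.get_obs()["tool_pos"])
i=viewer.get_image("side"); pickle.dump(i,open("side1.pkl","wb"))
cv2.imwrite("pics/s1.png",cv2.resize(i["image"][130:330,230:480,::-1],(750,600),interpolation=cv2.INTER_CUBIC))
p=sensors.get_obs()["tool_pos"]
for z in(-.02,0,.02,.05): print(z,(np.array(proj(i,p+[0,0,z]))-(230,130))*3)
```

```text
[0.46713543 0.04514514 0.00944758]
-0.02 [368.27240236 479.44721264]
0 [369.83462205 461.62788852]
0.02 [371.43215133 443.40580844]
0.05 [373.89731461 415.28713604]
```

View pics/s1.png

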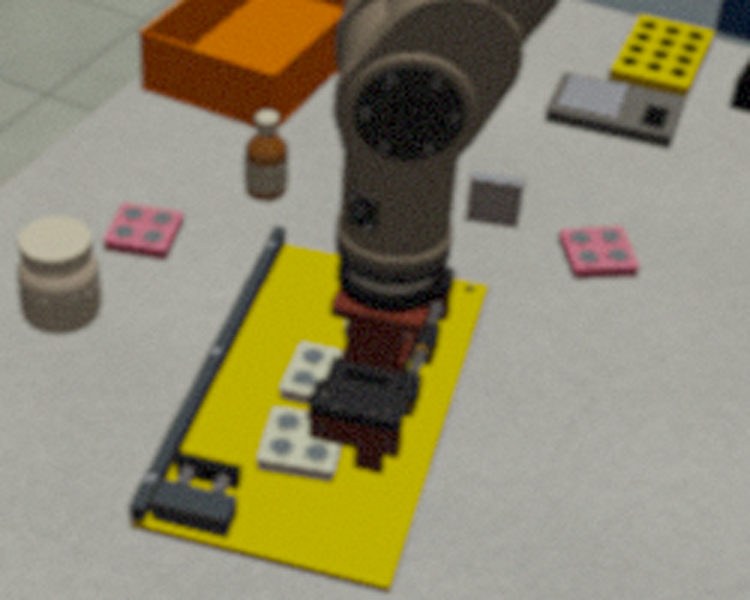

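The side view shows the gripper beside plate C, with the finger tip at crop (370,468). That's about 2 cm above where the reported TCP would put it, so the fingers are effectively shorter. I'll go on feeling downward.

servo_tool([
  [[0,0,-0.1,0],[0,0,-0.1,0],[0,0,0,0]],
])

```text
t: 6.67
tool_pos: [0.4671, 0.0451, 0.0044]
tool_rot: [0.994, 0.109, -0.0, 0.0]
ft_force: [-0.3, 0.1, 0.3]
grip_width: 0.0302
grip_force: 0.0
```

servo_tool([
  [[0,0,-0.1,0],[0,0,-0.1,0],[0,0,0,0]],
])

```text
t: 6.92
tool_pos: [0.4671, 0.0451, -0.0006]
tool_rot: [0.994, 0.109, -0.0, 0.0]
ft_force: [-0.1, 0.5, 0.3]
grip_width: 0.0301
grip_force: 0.0
```

servo_tool([
  [[0,0,-0.1,0],[0,0,0,0]],
])

```text
t: 7.08
tool_pos: [0.4672, 0.0452, -0.003]
tool_rot: [0.994, 0.109, -0.0, 0.0]
ft_force: [0.1, -0.8, 0.9]
grip_width: 0.03
grip_force: 0.0
```

Run:
```python
from wfit import *
i=pickle.load(open("side1.pkl","rb")); p=np.array([.46713,.04514,.00945]); R=Ro.from_euler("z",.2185).as_matrix()
for y in(.015,.0285):
  for z in(-.019,0,.01,.015,.02): print(y,z,[np.round((np.array(proj(i,p+R@[x,y,z]))-(230,130))*3) for x in(-.01,.01)])
```

```text
0.015 -0.019 [array([376., 495.]), array([351., 489.])]
0.015 0 [array([378., 478.]), array([352., 472.])]
0.015 0.01 [array([378., 469.]), array([353., 463.])]
0.015 0.015 [array([379., 465.]), array([353., 459.])]
0.015 0.02 [array([379., 460.]), array([354., 454.])]
0.0285 -0.019 [array([372., 508.]), array([346., 501.])]
0.0285 0 [array([373., 491.]), array([348., 484.])]
0.0285 0.01 [array([374., 482.]), array([348., 475.])]
0.0285 0.015 [array([374., 477.]), array([349., 471.])]
0.0285 0.02 [array([375., 472.]), array([349., 466.])]
```

servo_tool([
  [[0,0,-0.08,0],[0,0,0,0]],
])

```text
t: 7.25
tool_pos: [0.4672, 0.0452, -0.0049]
tool_rot: [0.994, 0.109, -0.0, 0.0]
ft_force: [-0.1, -0.0, -0.4]
grip_width: 0.0299
grip_force: 0.0
```

servo_tool([
  [[0,0,-0.08,0],[0,0,0,0]],
])

```text
t: 7.42
tool_pos: [0.4675, 0.0452, -0.0058]
tool_rot: [0.994, 0.109, 0.0, 0.0]
ft_force: [-4.6, -0.2, 14.6]
grip_width: 0.03
grip_force: 7.2
```

servo_tool([
  [[0,0,-0.08,0],[0,0,0,0]],
])

```text
t: 7.58
tool_pos: [0.4676, 0.0452, -0.006]
tool_rot: [0.994, 0.109, 0.0, 0.001]
ft_force: [-11.6, -2.0, 42.2]
grip_width: 0.0301
grip_force: 21.5
```

Contact came at a reported z of -0.0055, so the tips sit 13.5 mm above the reported TCP. I'll raise the tips to 12 mm and push plate C.

servo_tool([
  [[0,0,0.3,0],[0.33,0.074,0,0],[0.33,0.074,0,0],[0.33,0.074,0,0],[0.33,0.074,0,0],[0.33,0.074,0,0],[0.33,0.074,0,0],[0.33,0.074,0,0],[0.25,0.057,0,0],[0.2,0.045,0,0]],
])

```text
t: 8.42
tool_pos: [0.5373, 0.061, -0.0014]
tool_rot: [0.994, 0.109, 0.0, -0.0]
ft_force: [-1.3, 0.4, 0.0]
grip_width: 0.0302
grip_force: 0.4
```

servo_tool([
  [[0.12,0.027,0,0],[0.08,0.018,0,0],[0,0,0,0]],
])

```text
t: 8.67
tool_pos: [0.5404, 0.0616, -0.0015]
tool_rot: [0.994, 0.109, -0.001, 0.0]
ft_force: [-3.4, -0.6, -0.2]
grip_width: 0.0302
grip_force: 1.3
```

servo_tool([
  [[0.06,0.013,0,0],[0,0,0,0]],
])

```text
t: 8.83
tool_pos: [0.5404, 0.0615, -0.0015]
tool_rot: [0.994, 0.109, -0.002, 0.0]
ft_force: [-7.1, -0.8, 5.7]
grip_width: 0.0298
grip_force: 3.3
```

servo_tool([
  [[0.05,0.011,0,0],[0,0,0,0]],
])

```text
t: 9.0
tool_pos: [0.5404, 0.0615, -0.0017]
tool_rot: [0.994, 0.109, -0.003, 0.001]
ft_force: [-9.5, -0.7, 8.2]
grip_width: 0.03
grip_force: 4.9
```

servo_tool([
  [[-0.95,-0.21,0,0],[-0.95,-0.21,0,0],[-0.95,-0.21,0,0],[0.17,-0.77,0,0],[0.17,-0.77,0,0],[0.17,-0.77,0,0],[0.17,-0.77,0,0],[0,0,0,0]],
])

```text
t: 9.67
tool_pos: [0.4912, -0.0347, -0.0009]
tool_rot: [0.994, 0.106, 0.001, 0.001]
ft_force: [-0.3, -0.3, -0.3]
grip_width: 0.03
grip_force: 0.0
```

servo_tool([
  [[0.33,0.074,0,0],[0.33,0.074,0,0],[0.33,0.074,0,0],[0.33,0.074,0,0],[0.33,0.074,0,0],[0.33,0.074,0,0],[0.33,0.074,0,0],[0.2,0.045,0,0],[0.1,0.022,0,0],[0,0,0,0]],
])

```text
t: 10.5
tool_pos: [0.556, -0.0154, -0.0012]
tool_rot: [0.994, 0.109, 0.0, -0.0]
ft_force: [-0.1, 0.3, 0.2]
grip_width: 0.0302
grip_force: 0.0
```

servo_tool([
  [[0.06,0.013,0,0],[0.06,0.013,0,0],[0,0,0,0]],
])

```text
t: 10.75
tool_pos: [0.5578, -0.0153, -0.0013]
tool_rot: [0.994, 0.109, -0.0, 0.0]
ft_force: [0.2, -0.5, 0.3]
grip_width: 0.0303
grip_force: 0.4
```

servo_tool([
  [[0.06,0.013,0,0],[0,0,0,0]],
])

```text
t: 10.92
tool_pos: [0.5578, -0.0153, -0.0014]
tool_rot: [0.994, 0.109, -0.002, 0.0]
ft_force: [-5.0, -0.1, 3.3]
grip_width: 0.03
grip_force: 2.5
```

servo_tool([
  [[0.05,0.011,0,0],[0,0,0,0]],
])

```text
t: 11.08
tool_pos: [0.5578, -0.0153, -0.0016]
tool_rot: [0.994, 0.109, -0.003, 0.0]
ft_force: [-8.6, -1.2, 6.4]
grip_width: 0.03
grip_force: 4.0
```

servo_tool([
  [[-0.82,-0.185,0,0],[-0.82,-0.185,0,0],[-0.82,-0.185,0,0],[-0.82,-0.185,0,0],[-0.82,-0.185,0,0],[0.19,-0.83,0,0],[0.19,-0.83,0,0],[0.19,-0.83,0,0],[0.19,-0.83,0,0],[0,0,0,0]],
])

```text
t: 11.92
tool_pos: [0.4786, -0.1253, -0.0009]
tool_rot: [0.994, 0.106, 0.001, 0.001]
ft_force: [0.2, 0.4, -0.6]
grip_width: 0.0302
grip_force: 0.0
```

servo_tool([
  [[0.35,0.079,0,0],[0.35,0.079,0,0],[0.35,0.079,0,0],[0.35,0.079,0,0],[0.35,0.079,0,0],[0.35,0.079,0,0],[0.35,0.079,0,0],[0.35,0.079,0,0],[0.35,0.079,0,0],[0.25,0.056,0,0]],
])

```text
t: 12.75
tool_pos: [0.5639, -0.101, -0.0012]
tool_rot: [0.994, 0.109, 0.0, -0.0]
ft_force: [-0.6, -0.5, 0.1]
grip_width: 0.0301
grip_force: 0.6
```

servo_tool([
  [[0.2,0.045,0,0],[0.1,0.022,0,0],[0,0,0,0]],
])

```text
t: 13.0
tool_pos: [0.5707, -0.0995, -0.0012]
tool_rot: [0.994, 0.109, 0.0, -0.0]
ft_force: [-0.3, -0.6, 0.7]
grip_width: 0.0303
grip_force: 0.0
```

servo_tool([
  [[0.1,0.022,0,0],[0.1,0.022,0,0],[0.06,0.013,0,0],[0,0,0,0]],
])

```text
t: 13.33
tool_pos: [0.5766, -0.0983, -0.0012]
tool_rot: [0.994, 0.109, 0.0, 0.0]
ft_force: [-0.4, -0.2, 0.9]
grip_width: 0.0296
grip_force: 0.0
```

servo_tool([
  [[0.08,0.018,0,0],[0,0,0,0]],
])

```text
t: 13.5
tool_pos: [0.5766, -0.0984, -0.0014]
tool_rot: [0.994, 0.109, -0.002, 0.0]
ft_force: [-4.9, -1.3, 4.5]
grip_width: 0.0304
grip_force: 2.5
```

servo_tool([
  [[0.06,0.013,0,0],[0,0,0,0]],
])

```text
t: 13.67
tool_pos: [0.5766, -0.0984, -0.0016]
tool_rot: [0.994, 0.109, -0.003, 0.0]
ft_force: [-8.8, -1.6, 6.6]
grip_width: 0.03
grip_force: 4.2
```

All three plates stopped flush (tool at tray x = 16.8 to 17.0 mm each time). Next is the bracket.

servo_tool([
  [[-0.9,-0.2,0,0],[0,0,1,0.002],[0,0,1,0.002],[0,-0.4,1,0.002],[0,-0.9,0.8,0.002],[0,-0.95,0,0.002],[0,-0.95,0,0.002],[0,-0.95,0,0],[0,-0.95,0,0],[0,-0.95,0,0]],
], claw=60)

```text
t: 14.5
tool_pos: [0.5576, -0.255, 0.0941]
tool_rot: [0.989, 0.146, 0.0, 0.0]
ft_force: [-0.1, 0.6, 0.2]
grip_width: 0.0598
grip_force: 0.0
```

servo_tool([
  [[-0.4,-0.9,0,0],[-0.4,-0.8,0,0],[0,0,0,0],[0,0,0,0]],
])

```text
t: 14.83
tool_pos: [0.5368, -0.2978, 0.0938]
tool_rot: [0.989, 0.145, -0.0, 0.0]
ft_force: [0.6, 1.1, 1.5]
grip_width: 0.0601
grip_force: 0.0
```

Run:
```python
from h import *
w=grab("w3"); print(w["p"],np.arctan2(w["R"][1,0],w["R"][0,0])); cv2.imwrite("pics/w3c.png",cv2.resize(w["image"][:300,120:520,::-1],(800,600)))
```

```text
[ 0.53675978 -0.29777662  0.09376994] 0.29080193506513785
```

View pics/w3c.png

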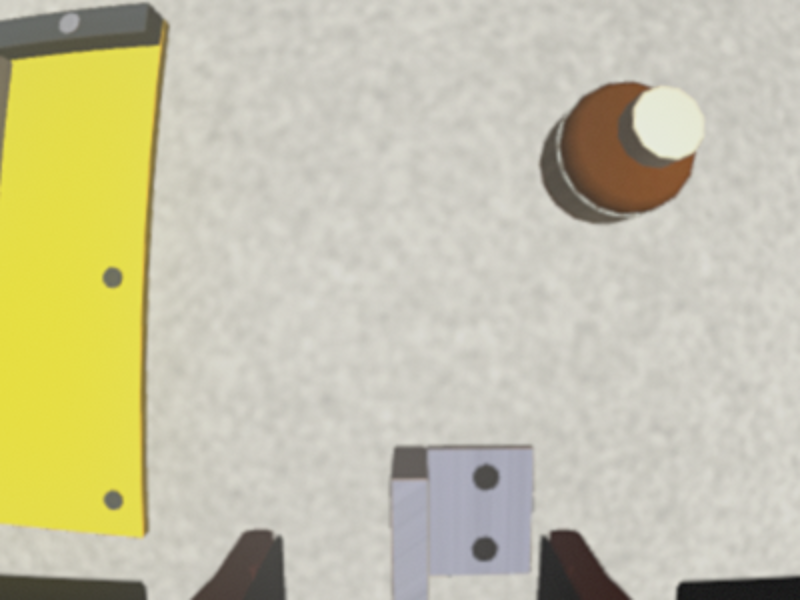

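The bracket sits between the open fingers with its web at crop x 391 to 428 (vertical, so the yaw agrees), its foot to the right, and its far top edge at v=477. The bottle at (640,140) is clear.

Run:
```python
from wfit import *
w=pickle.load(open("w3.pkl","rb")); g=lambda u,v:(120+u/2,v/2)
q,e=fw(w,[((.025,.006,.05),g(391,477)),((.025,-.006,.05),g(428,478)),((.025,-.046,.006),g(533,446)),((-.025,-.046,.006),g(531,575)),((.025,.006,0),g(395,447))],[.52,-.3,.29]); print(q.round(4),e)
T=[.5388,-.0078,.2217]
print("tray corner",totray(T,wat(w,*g(145,536),.008)),totray(T,wat(w,*g(160,46),.008)))
p=w["p"]; print("delta units",(q[:2]-p[:2])/.025, "yaw",q[2]-.2908)
```

```text
[ 0.5208 -0.3022  0.3045] [-0.6, 0.9, 0.5, 0.1, 1.0, 0.4, -0.2, -0.6, -0.8, -1.0]
tray corner [-0.09864115 -0.18069098] [ 0.08850615 -0.17920339]
delta units [-0.63814387 -0.17824411] yaw 0.013696494080769284
```

servo_tool([
  [[-0.34,-0.09,0,0.001],[-0.3,-0.09,0,0.0005],[0,0,-0.7,0],[0,0,-0.8,0],[0,0,-0.8,0],[0,0,-0.7,0],[0,0,-0.4,0],[0,0,-0.17,0],[0,0,0,0]],
])

```text
t: 15.63
tool_pos: [0.5208, -0.3002, 0.0039]
tool_rot: [0.988, 0.151, -0.001, -0.0]
ft_force: [-0.4, 0.4, 0.1]
grip_width: 0.0602
grip_force: 0.0
```

servo_tool([
  [[0,0,0,0],[0,0,0,0],[0,0,0,0],[0,0,0,0],[0,0,0,0],[0,0,0,0]],
], claw=0, force=40)

```text
t: 16.13
tool_pos: [0.5216, -0.3009, 0.0049]
tool_rot: [0.989, 0.151, 0.0, 0.0]
ft_force: [-0.5, 0.0, -0.2]
grip_width: 0.0237
grip_force: 0.0
```

servo_tool([
  [[0,0,0,0],[0,0,0,0],[0,0,0,0],[0,0,0,0]],
])

```text
t: 16.47
tool_pos: [0.5215, -0.301, 0.0047]
tool_rot: [0.989, 0.151, 0.0, 0.0]
ft_force: [-0.2, 0.1, 1.4]
grip_width: 0.0118
grip_force: 40.0
```

servo_tool([
  [[0,0,0.6,0],[0,0,0.6,0],[0.2,0.9,0,-0.0025],[0.2,0.9,0,-0.0025],[0.2,0.9,0,-0.0025],[0.9,0.9,0,-0.0025],[0.9,0.9,0,-0.0025],[0.9,0.9,0,-0.0004],[0.9,0.97,0,0],[0,0,0,0]],
])

```text
t: 17.3
tool_pos: [0.6312, -0.1328, 0.0349]
tool_rot: [0.993, 0.115, 0.002, -0.002]
ft_force: [0.2, 0.7, -1.3]
grip_width: 0.0118
grip_force: 40.0
```

servo_tool([
  [[0,0,0,0],[0,0,0,0]],
])

```text
t: 17.47
tool_pos: [0.6255, -0.1418, 0.0339]
tool_rot: [0.994, 0.111, -0.001, 0.0]
ft_force: [0.3, -0.4, -1.2]
grip_width: 0.012
grip_force: 40.0
```

```bash
cat > st.py <<'E'
from wfit import *
o=sensors.get_obs(); R=Ro.from_quat(o["tool_rot"]).as_matrix(); T=[.5388,-.0078,.2217]
print(round(o["t"],2),"tray",totray(T,o["tool_pos"]).round(4),"z",o["tool_pos"][2].round(4),"yaw-tray",(np.arctan2(R[1,0],R[0,0])-.2217).round(4),o["ft_force"].round(1),o["grip_width"].round(4),o["grip_force"].round(1))
E
python3 st.py
```

```text
Traceback (most recent call last):
  File "st.py", line 3, in <module>
    print(round(o["t"],2),"tray",totray(T,o["tool_pos"]).round(4),"z",o["tool_pos"][2].round(4),"yaw-tray",(np.arctan2(R[1,0],R[0,0])-.2217).round(4),o["ft_force"].round(1),o["grip_width"].round(4),o["grip_force"].round(1))
                                                                                                                                                                             ^^^^^^^^^^^^^^^^^^^^^
AttributeError: 'float' object has no attribute 'round'
```

servo_tool([
  [[0,0,-0.35,0],[0,0,-0.3,0],[0,0,-0.12,0],[0,0,0,0]],
])

```text
t: 17.8
tool_pos: [0.6248, -0.1423, 0.0137]
tool_rot: [0.994, 0.11, -0.001, -0.0]
ft_force: [-0.1, -0.1, -2.7]
grip_width: 0.0117
grip_force: 40.0
```

servo_tool([
  [[0,0,-0.04,0],[0,0,0,0]],
])

```text
t: 17.97
tool_pos: [0.6263, -0.1418, 0.0142]
tool_rot: [0.994, 0.111, -0.0, -0.0]
ft_force: [-0.6, 0.1, -1.3]
grip_width: 0.0119
grip_force: 40.0
```

servo_tool([
  [[0,0,-0.03,0],[0,0,0,0]],
])

```text
t: 18.13
tool_pos: [0.6266, -0.1416, 0.0137]
tool_rot: [0.994, 0.111, 0.0, 0.0]
ft_force: [1.1, -0.2, -0.7]
grip_width: 0.0123
grip_force: 40.0
```

```bash
sed -i 's/o\["grip_width"\].round(4),o\["grip_force"\].round(1)/round(o["grip_width"],4),round(o["grip_force"],1)/; s/-.2217).round(4)/-.2217).round(4)/' st.py; python3 st.py
```

```text
18.13 tray [ 0.0562 -0.1498] z 0.0137 yaw-tray 0.0006 [ 1.1 -0.2 -0.7] 0.0123 40.0
```

servo_tool([
  [[0,0,-0.04,0],[0,0,0,0]],
])

```text
t: 18.3
tool_pos: [0.6267, -0.1415, 0.0127]
tool_rot: [0.994, 0.111, 0.0, 0.0]
ft_force: [0.1, 0.7, -1.0]
grip_width: 0.0118
grip_force: 40.0
```

servo_tool([
  [[0,0,-0.03,0],[0,0,0,0]],
])

```text
t: 18.47
tool_pos: [0.6267, -0.1415, 0.0127]
tool_rot: [0.994, 0.111, 0.0, 0.0]
ft_force: [-3.4, 0.8, 4.6]
grip_width: 0.012
grip_force: 40.0
```

servo_tool([
  [[-0.044,0.195,0,0],[-0.044,0.195,0,0],[-0.044,0.195,0,0],[-0.044,0.195,0,0],[-0.044,0.195,0,0],[-0.044,0.195,0,0],[-0.044,0.195,0,0],[-0.044,0.195,0,0],[0,0,0,0]],
])

```text
t: 19.22
tool_pos: [0.6184, -0.1017, 0.0127]
tool_rot: [0.994, 0.111, 0.001, 0.0]
ft_force: [1.6, -1.6, 5.9]
grip_width: 0.0118
grip_force: 40.0
```

```bash
python3 st.py
```

```text
19.22 tray [ 0.057  -0.1092] z 0.0127 yaw-tray 0.0017 [ 1.6 -1.6  5.9] 0.0118 40.0
```

servo_tool([
  [[-0.046,0.195,0,0],[-0.046,0.195,0,0],[-0.046,0.195,0,0],[-0.046,0.195,0,0],[-0.046,0.195,0,0],[0,0,0,0]],
])

```text
t: 19.72
tool_pos: [0.6127, -0.078, 0.0127]
tool_rot: [0.994, 0.111, 0.001, 0.001]
ft_force: [-0.2, -2.7, 6.1]
grip_width: 0.0117
grip_force: 40.0
```

servo_tool([
  [[-0.023,0.098,0,0],[-0.023,0.098,0,0],[-0.023,0.098,0,0],[-0.023,0.098,0,0],[0,0,0,0]],
])

```text
t: 20.13
tool_pos: [0.6106, -0.0692, 0.0127]
tool_rot: [0.994, 0.111, 0.001, 0.001]
ft_force: [1.3, -4.4, 6.2]
grip_width: 0.0119
grip_force: 40.0
```

```bash
python3 st.py
```

```text
20.13 tray [ 0.0565 -0.0757] z 0.0127 yaw-tray 0.0004 [ 1.3 -4.4  6.2] 0.0119 40.0
```

servo_tool([
  [[-0.022,0.098,0,0],[-0.022,0.098,0,0],[0,0,0,0]],
])

```text
t: 20.38
tool_pos: [0.6094, -0.0644, 0.0127]
tool_rot: [0.994, 0.111, 0.001, 0.001]
ft_force: [0.9, -4.1, 5.4]
grip_width: 0.0116
grip_force: 40.0
```

servo_tool([
  [[-0.022,0.098,0,0],[-0.011,0.05,0,0],[0,0,0,0]],
])

```text
t: 20.63
tool_pos: [0.6088, -0.0618, 0.0127]
tool_rot: [0.994, 0.11, 0.001, 0.002]
ft_force: [1.8, -6.8, 5.5]
grip_width: 0.0119
grip_force: 40.0
```

```bash
python3 st.py
```

```text
20.63 tray [ 0.0564 -0.0681] z 0.0127 yaw-tray -0.0004 [ 1.8 -6.8  5.5] 0.0119 40.0
```

servo_tool([
  [[-0.011,0.05,0,0],[-0.022,0.098,0,0],[0,0,0,0]],
])

```text
t: 20.88
tool_pos: [0.6081, -0.0592, 0.0127]
tool_rot: [0.994, 0.11, 0.001, 0.002]
ft_force: [2.0, -8.8, 4.9]
grip_width: 0.0119
grip_force: 40.0
```

servo_tool([
  [[-0.011,0.05,0,0],[-0.022,0.098,0,0],[0,0,0,0],[0,0,0,0]],
])

```text
t: 21.22
tool_pos: [0.6074, -0.0567, 0.0127]
tool_rot: [0.994, 0.11, 0.001, 0.003]
ft_force: [2.9, -11.4, 4.7]
grip_width: 0.0119
grip_force: 40.0
```

```bash
python3 st.py
python3 - <<'E'
from h import *
import pickle
w=grab("w4"); i=viewer.get_image("side"); pickle.dump(i,open("side2.pkl","wb")); s=viewer.get_image("scene"); pickle.dump(s,open("scene2.pkl","wb"))
a=cv2.resize(w["image"][20:320,80:560,::-1],(640,400)); b=cv2.resize(i["image"][200:320,260:390,::-1],(400,360),interpolation=cv2.INTER_CUBIC)
c=cv2.resize(s["image"][170:290,290:420,::-1],(400,360),interpolation=cv2.INTER_CUBIC)
m=np.zeros((600,800,3),np.uint8); m[:240,:384]=cv2.resize(a,(384,240)); m[240:,:400]=b; m[240:,400:]=c; m[:240,400:]=cv2.resize(w["image"][20:260,80:480,::-1],(400,240)); cv2.imwrite("pics/m.png",m)
E
```

```text
21.22 tray [ 0.0562 -0.0628] z 0.0127 yaw-tray -0.002 [  2.9 -11.4   4.7] 0.0119 40.0
```

View pics/m.png

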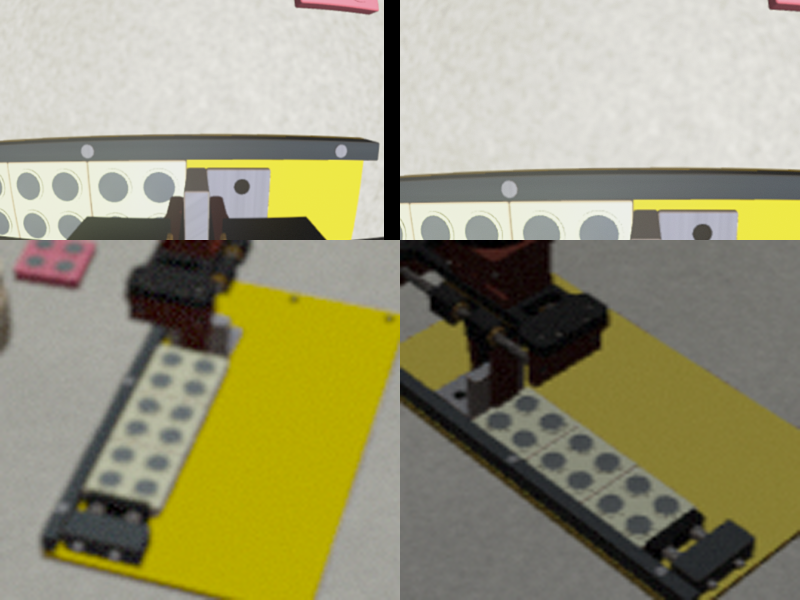

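The montage shows all three plates touching, flush along the fence and closed against the pushed-in stop, with the bracket standing square and foot outward. By geometry the travel is about 8 mm, so I'll add a touch more and let it settle.

servo_tool([
  [[-0.011,0.05,0,0],[0,0,0,0],[0,0,0,0],[0,0,0,0],[0,0,0,0],[0,0,0,0],[0,0,0,0],[0,0,0,0]],
])

```text
t: 22.03
tool_pos: [0.6073, -0.0562, 0.0127]
tool_rot: [0.994, 0.109, 0.001, 0.003]
ft_force: [3.5, -12.7, 4.2]
grip_width: 0.0116
grip_force: 40.0
```

```bash
python3 st.py; python3 -c "
from rig import close_job; print(close_job())"
```

```text
22.03 tray [ 0.0561 -0.0622] z 0.0127 yaw-tray -0.0025 [  3.5 -12.7   4.2] 0.0116 40.0
the job is handed in; nothing more can be done
None
```

The job is handed in at 22 s of the 69 s limit: the three plates are in a closed row flush with the fence, and the gripped bracket holds a steady 13 N push at the hand, with the stop in about 9 mm by geometry; `close_job()` gave no verdict.

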